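# Hang the alignment target on its spring hook

## Task

Take the alignment target plate out of its grey parking dock and hang it on the stand's brass-headed hook with the marked white face outward, away from the stand's post: bring its window over the brass head, gently press the blue spring bar back, and let the plate down behind the head until it is fully home in the groove, upright and clamped by the bar, then let go. Work gently at the hook (never more than about 20 N between plate and stand) and leave everything else where it stands.

Things in the scene. Friction and masses are not known exactly. Their poses are not given: they have to be found in the camera images.
- target: alignment target, an upright plate 8 mm thick (local x), 70 mm wide (y), 138 mm tall (z), 0.1-0.2 kg, with a grip tab on top. Origin: centre of its bottom edge. The local -x face is the marked one: white with black rings, cross lines and scale; +x is plain black. A through window, y -13 to +13 mm, spans z 78 to 124 mm, its top a blunt peak (30 deg slopes). Starts standing in the dock.
- target_tab (a point): centre of the grip tab's top edge, 180 mm above the target's origin. The tab is 8 mm thick, 30 mm wide and 42 mm tall; orange on the marked side, also the marked half of its top edge. Grip it firmly (about 100 N, against tilting) across its thickness with the fingertips no lower than 32 mm below this point: the bar comes close beneath.
- target_hang (a point): peak of the window's upper edge, mid thickness, 124 mm above the target's origin: the edge that hangs on the hook. If the bar holds it short of home, press down on the tab. It is 10.4 mm above the rod axis when lying on the head, 4 mm when home in the groove; window clears the head when about 21 mm above the axis.
- stand: fixed hook stand: black base 110 x 80 x 12 mm, 25 mm steel post, black clamp block 40 x 44 x 36 mm, whose top (173 mm up) is the highest part. Origin: centre of the base's underside, under the post; z up. A level hook rod sticks out along local -x ('outward').
- rod_axis (a point): point in the clamp block on the hook rod's axis, 155 mm above the stand's origin; same axes as the stand. From it along local x, nominally: brass head, 18 mm diameter, -107 to -85 mm (nose bevelled 3 mm, rear rim 2 mm), then a groove with 7 mm core, then the bar. BUT the rod with head and bar is clamped up to 17 mm farther out or in; this shift is not measured: feel or see it.
- bar_rest (a point): nominal centre of the blue spring bar's front face, 80 mm outward of rod_axis; the true one lies up to 17 mm in or out along the rod. It is a crossbar 46 x 16 mm, 6 mm thick; slides inward against a spring (2 N to start, 4.3 N at its 9 mm hard stop). Groove is 5 mm wide at rest, so the 8 mm plate enters only with the bar pressed in 3 to 9 mm; it springs back and clamps.
- dock: fixed grey parking dock, round foot 116 mm diameter, 8 mm thick, with two walls 38 mm high (top) forming a slot 11 mm wide along its local y; origin: centre of underside. The target stands in the slot on the foot, its origin 8 mm above the dock's, with the same yaw
- lens_tube: black lens tube lying on its side, 32 mm diameter, 70 mm long; bystander, origin at the centre of its underside
- lens_case: blue lens case, 75 x 55 x 28 mm; bystander, origin at the centre of its underside
- cleaner: white bottle of lens cleaner, 44 mm diameter, 110 mm tall; bystander, origin at the centre of its underside
- post_holder: black round post holder, 40 mm foot, 55 mm tall; bystander, origin at the centre of its underside
- driver: screwdriver with red handle, 130 mm long, lying; bystander, origin at its middle
- cage_cube: black 40 mm beam-splitter cube; bystander, origin at the centre of its underside
- blank_plate: plain grey plate without markings or tab, 70 x 100 x 8 mm, lying flat; bystander, origin at the centre of its underside
Things that resemble listed ones, but are neither listed nor needed, are in the scene too. Leave any pink look-alike of the target alone.

How it is judged:
By the outcome, as a careful person would: the job done as asked, in the order asked, and still so for the second after the job is handed in, with the robot touching nothing.
It also fails if it takes over 48 s, if anything falls off the work surface, if the arm or the gripper's body presses on something with over 40 N, if the wrist force passes 120 N, or if a joint passes its speed limit or range.

## Robot

A 7-joint arm with a two-finger parallel gripper is mounted at the origin on the work surface. World frame = base frame: x ahead of the robot, y to its left, z up, the work surface at z = 0. Lengths are in mm, angles in rad, forces in N, time in s.
With the tool pointing down it reaches from about 400 to 850 mm from the base axis. Payload 6.9 kg.
Tool frame: the origin (TCP) lies between the finger pads; the fingertips stand 14 mm ahead of it and the grasp point (between the pads) lies 5 mm behind it; z points along the fingers, y is the line along which they close (so a half turn about z gives the same grasp; the last joint's range is limited). The gripper opens to 85 mm and grips with 20 to 120 N. Pads are 22 mm wide; open, the fingers measure 114 mm over their backs; the gripper's body (76 mm by 85 mm) begins 54 mm behind the grasp point. The pads swing forward as they close: fully open they stand 13 mm farther back than shut.
Start: joints at [-1.044, 0.507, -0.238, 1.5, 0.126, 1.149, -0.155], TCP at [255.894, 570.202, 245.275] pointing down, gripper open.
Joint ranges: [-3.08, 3.08], [-0.24, 2.05], [-1.43, 1.35], [0, 2.5], [-1.52, 4.66], [0.17, 1.96], [-2.89, 2.89]. Speed limits (rad/s): [2.39, 2.39, 3.14, 3.14, 3.14, 3.14, 3.14].

## Interface

Orientations are given as a 3x3 rotation matrix whose columns are the frame's x, y, z axes.
In Python, from rig import bot gives the robot as it stands.
- The arm moves only by the tool carry_out, never from a script. Its argument "steps" is a list of rows, each an object of numbers: "dx", "dy", "dz": the shift along the tool's x, y, z in m; "rx", "ry", "rz": the turn, a rotation vector about the tool's x, y, z in degrees; "gripper": the finger opening in m, from 0 to 0.0854. A call has 1 to 10 rows; each row shifts and turns the commanded pose from where the row before left it, along the tool's axes as they then stand; what a row does not reach is not made up. A row lasts 1/10 s, in which the tool goes at most 50 mm and 8.59 degrees, less where a joint would pass 70% of its speed; a pose out of reach is approached as far as the arm can. A call is refused whole if a number of a shift passes 0.05 or a number of a turn 8.59, either way. A call with a gripper value outside its range is refused whole. The fingers move at their own pace and stop on an object; the grip force is fixed at half the most. Time passes only in rows, so rows that do not move let the fingers close. It gives the time, the measured TCP pose, the force, the opening and the grip force at its end, in the units of the state.
- bot.read_state(): the state, without advancing time (a new reading comes with each control period).
- bot.get_image(name): name is "side" or "top" or "wrist"; returns a dict with "color" (384x512x3 uint8, red, green, blue), "range_z" (384x512 float32, mm along the optical axis (not along the pixel's ray), 0 where there is no reading), "K" (3x3 intrinsics, pixels), "pose" (4x4, takes a point from camera to world coordinates). Camera axes: x right, y up, looking along -z (the intrinsics and any distortion apply to the point x, -y, -z); pixel columns grow to the right and rows downward; lengths in mm; the calibration is good to about 2 mm. A picture is of the moment at which its call begins.
- bot.job_done(): hands the job in; it is judged then, once.
The state is a dict: "clock": time; "q": joint angles; "dq": joint speeds; "joint_torque": joint torques, N m; "position": TCP position; "ee_rot": TCP orientation; "ft_force": force on the tool from outside, world axes, zero at the start; "torque": the same for the moment, N m; "width": finger opening in mm; "grasp_force": force on a finger pad.
Only numpy, scipy, OpenCV 4.12 (cv2) and the standard library are available. Lean on these libraries where they do the work, as an engineer would, in place of code of your own. Each camera call takes 0.05 s, during which the arm holds its last target. There are 200 camera calls.

## Working session

There is one attempt and no reset: what is moved stays moved. The work goes in short steps, Python scripts to look and compute and a tool call to move; the robot and the scene stay as the last step left them, time stands still between calls to the robot, and variables do not carry over. Pictures are saved under pics/ and viewed, at most 10 in all, crops included, and the job is handed in when it is done.

Besides the shell and the picture viewer there is one more tool, called after "Emit:" by a JSON object that holds its "op" and its "data", one argument or row to a line. carry_out: Moves the arm, as the interface text tells. Its arguments: {"type":"object","properties":{"steps":{"type":"array","items":{"type":"object","properties":{"dx":{"type":"number"},"dy":{"type":"number"},"dz":{"type":"number"},"rx":{"type":"number"},"ry":{"type":"number"},"rz":{"type":"number"},"gripper":{"type":"number"}}}}},"required":["steps"]}

```bash
mkdir -p pics; ls; cat > h.py <<'E'
import numpy as np, cv2
from rig import bot
def snap(n,f):
    im=bot.get_image(n); np.savez(f'pics/{f}.npz',**im)
    cv2.imwrite(f'pics/{f}.png',im['color'][:,:,::-1]); return im
def load(f): return dict(np.load(f'pics/{f}.npz'))
def pt(im,u,v,r=None):
    K=im['K'];P=im['pose']
    if r is None:
        w=im['range_z'][int(v)-1:int(v)+2,int(u)-1:int(u)+2]; r=np.median(w[w>0])
    x=(u-K[0,2])/K[0,0]*r; y=(v-K[1,2])/K[1,1]*r
    return (P@np.array([x,-y,-r,1]))[:3]
E
python3 - <<'E'
from h import *
a=snap('side','s0');b=snap('top','t0')
cv2.imwrite('pics/both.png',cv2.resize(np.hstack([a['color'],b['color']])[:,:,::-1],(800,300),interpolation=cv2.INTER_AREA))
for i in(a,b): print(i['K'],i['pose'].round(3))
s=bot.read_state();print(s)
E
```

```text
pics
[[420.04906375   0.         248.2765405 ]
 [  0.         420.04906375 191.742858  ]
 [  0.           0.           1.        ]] [[ 6.56000e-01  5.47000e-01 -5.20000e-01 -9.70780e+01]
 [-7.55000e-01  4.65000e-01 -4.63000e-01 -5.36222e+02]
 [-1.10000e-02  6.96000e-01  7.18000e-01  9.37030e+02]
 [ 0.00000e+00  0.00000e+00  0.00000e+00  1.00000e+00]]
[[383.52876061   0.         259.19265099]
 [  0.         383.52876061 197.24028912]
 [  0.           0.           1.        ]] [[-2.000000e-03  9.970000e-01 -7.200000e-02  4.087540e+02]
 [-1.000000e+00 -2.000000e-03 -0.000000e+00 -3.533000e+00]
 [-0.000000e+00  7.200000e-02  9.970000e-01  1.160568e+03]
 [ 0.000000e+00  0.000000e+00  0.000000e+00  1.000000e+00]]
{'clock': 0.1, 'q': array([-1.0434785 ,  0.5082743 , -0.23754576,  1.50102568,  0.12574129,
        1.14888515, -0.1547855 ]), 'dq': array([-0.00189668, -0.00241947, -0.00085635, -0.00380263,  0.00131066,
        0.0009412 ,  0.00122718]), 'joint_torque': array([-4.30754211e-03, -6.21836329e+01, -2.19418667e+00, -2.50200480e+01,
        1.26227480e-02,  7.86806020e-03,  4.09487723e-05]), 'position': array([255.78663652, 569.80400959, 244.50680671]), 'ee_rot': array([[-9.12368650e-01,  4.09369127e-01, -6.04564629e-04],
       [ 4.09369569e-01,  9.12367451e-01, -1.47977082e-03],
       [-5.41873966e-05, -1.59758686e-03, -9.99998722e-01]]), 'ft_force': array([-0.14295149,  0.42933133,  0.41242071]), 'torque': array([-0.02333217,  0.01891547,  0.00768684]), 'grasp_force': 0.0, 'width': 85.67484293265373}
```

View pics/s0.png

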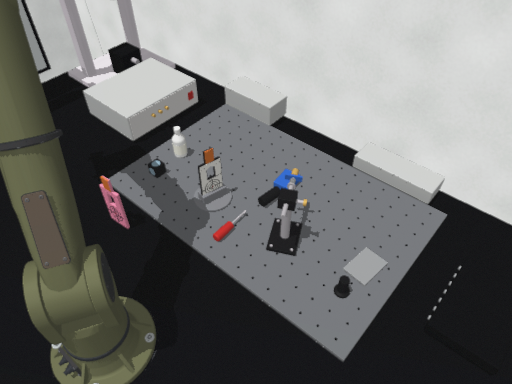

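View pics/t0.png

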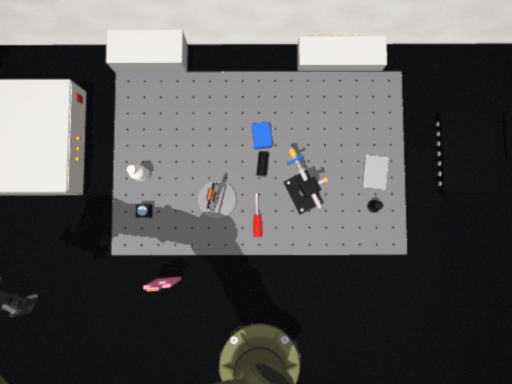

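The side view shows the target in its dock at about (212,180), with its rings toward the camera. The stand is at (287,230), with the hook's blue bar near (288,180) and brass head near (294,172). In the top view the dock is at (216,198), the stand base at (302,192), and the head at (293,153). I'll enlarge these areas.

```bash
python3 - <<'E'
from h import *
a=load('s0')['color'];b=load('t0')['color']
def c(i,u,v,w=66,h=50): return cv2.resize(i[v:v+h,u:u+w],(400,300),interpolation=cv2.INTER_CUBIC)
o=np.vstack([np.hstack([c(a,180,145),c(a,255,158)]),np.hstack([c(b,185,170),c(b,270,142)])])
cv2.imwrite('pics/crop1.png',o[:,:,::-1])
E
```

```text
(no output)
```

View pics/crop1.png

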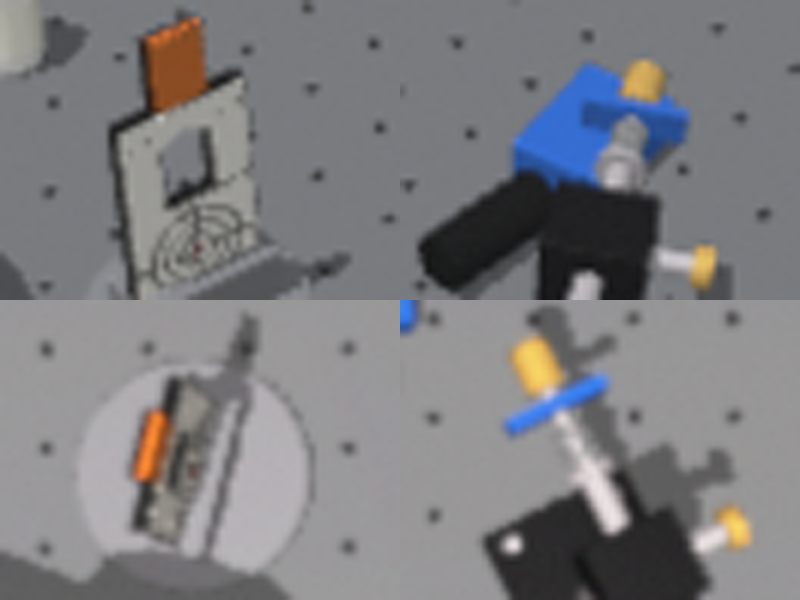

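The side crop shows the marked face toward −y with the orange tab on top, and the hook's brass head beyond the blue bar. The top crop shows the tab around (150,445), the head's nose at (530,350), and the bar from (510,425) to (605,385). Next I get poses from color and range.

```bash
python3 - <<'E'
from h import *
def cloud(im,box,f):
    u0,v0,u1,v1=box; hsv=cv2.cvtColor(im['color'],cv2.COLOR_RGB2HSV).astype(int)
    vv,uu=np.mgrid[v0:v1,u0:u1]; m=f(hsv[v0:v1,u0:u1])&(im['range_z'][v0:v1,u0:u1]>0)
    r=im['range_z'][v0:v1,u0:u1][m]; K=im['K']
    X=np.c_[(uu[m]-K[0,2])/K[0,0]*r,-(vv[m]-K[1,2])/K[1,1]*r,-r]
    return X@im['pose'][:3,:3].T+im['pose'][:3,3]
a=load('s0');b=load('t0')
org=lambda h:(h[...,0]<18)&(h[...,1]>150)&(h[...,2]>90)
brs=lambda h:(h[...,0]>=14)&(h[...,0]<28)&(h[...,1]>90)&(h[...,2]>120)
blu=lambda h:(h[...,0]>100)&(h[...,0]<125)&(h[...,1]>120)
wht=lambda h:(h[...,1]<40)&(h[...,2]>120)
al=lambda h:h[...,0]>=0
def pca(P,d=3):
    c=np.median(P[:,:d],0);P=P[np.linalg.norm(P[:,:d]-c,axis=1)<80]
    c=P[:,:d].mean(0);_,s,V=np.linalg.svd(P[:,:d]-c,full_matrices=False);return c.round(1),(s/np.sqrt(len(P))).round(1),V.round(3).tolist(),len(P)
for n,im,bx in(('side',a,(197,145,222,165)),('top',b,(200,182,220,206))):
    P=cloud(im,bx,org);print(n,'tab',P.min(0).round(),P.max(0).round());P=P[P[:,2]>130];print(pca(P),'z',np.percentile(P[:,2],[5,50,95]).round(1))
    Q=P[P[:,2]>180];print(' topedge',Q.mean(0).round(1),pca(Q,2) if len(Q)>3 else '')
P=cloud(a,(197,150,224,195),wht);P=P[P[:,2]>45];print('face',pca(P))
for n,im,bx in(('side',a,(285,163,305,177)),('top',b,(285,145,300,162))):
    P=cloud(im,bx,brs);P=P[P[:,2]>120];print(n,'head',P.min(0).round(),P.max(0).round(),pca(P))
for n,im,bx in(('side',a,(276,165,306,184)),('top',b,(284,150,306,168))):
    P=cloud(im,bx,blu);P=P[P[:,2]>125];print(n,'bar',P.min(0).round(),P.max(0).round(),pca(P),pca(P,2))
# rod from top: all points z>145
P=cloud(b,(280,140,330,200),al);P=P[(P[:,2]>120)];print('all',len(P),P[:,2].max())
P2=P[(P[:,2]<172)&(P[:,2]>146)];print('rod',pca(P2,2))
B=cloud(b,(270,142,345,220),al);Q=B[(B[:,2]>7)&(B[:,2]<20)].astype(np.float32)[:,:2];print('base',cv2.minAreaRect(Q))
Q=B[(B[:,2]>165)].astype(np.float32)[:,:2];print('block',cv2.minAreaRect(Q))
B=cloud(b,(190,170,245,225),al);Q=B[(B[:,2]>4)&(B[:,2]<14)].astype(np.float32)[:,:2];print('dockfoot',cv2.minEnclosingCircle(Q))
Q=B[(B[:,2]>30)&(B[:,2]<45)];print('walls',pca(Q))
E
```

```text
side tab [471. 119. 158.] [497. 131. 202.]
(array([484.1, 123.8, 182.8]), array([13. ,  7.6,  1.5]), [[-0.027, 0.003, 1.0], [0.975, -0.22, 0.027], [0.22, 0.976, 0.003]], 107) z [161.9 183.2 200.7]
 topedge [484.3 123.7 192.5] (array([484.3, 123.7]), array([7.4, 1.5]), [[-0.972, 0.233], [-0.233, -0.972]], 61)
top tab [474. 117. 178.] [501. 128. 204.]
(array([487.3, 121.7, 196.1]), array([8. , 6.5, 2. ]), [[-0.944, 0.272, 0.188], [-0.223, -0.103, -0.969], [-0.244, -0.957, 0.158]], 42) z [182.5 198.9 202.1]
 topedge [487.1 121.8 196.5] (array([487.1, 121.8]), array([8. , 2.2]), [[-0.968, 0.252], [0.252, 0.968]], 41)
face (array([483.5, 123.1, 100.2]), array([35.7, 22. ,  3.8]), [[-0.064, -0.006, -0.998], [0.962, -0.268, -0.06], [-0.267, -0.964, 0.023]], 449)
side head [584. -98. 170.] [604. -78. 180.] (array([593.9, -88.5, 174.2]), array([6.2, 4.5, 1.7]), [[-0.875, -0.484, 0.018], [-0.484, 0.875, 0.013], [0.022, -0.003, 1.0]], 35)
top head [ 585. -100.  163.] [607. -79. 179.] (array([596.6, -89.5, 172.7]), array([5.9, 5. , 2.6]), [[-0.85, -0.505, 0.151], [0.516, -0.855, 0.043], [0.107, 
[... 231 characters left out ...]
ray([14.3,  2.2]), [[0.426, -0.905], [-0.905, -0.426]], 85)
top bar [ 569. -118.  166.] [590. -78. 179.] (array([579.3, -97.4, 174. ]), array([13.2,  2.5,  1.8]), [[-0.431, 0.902, 0.037], [-0.228, -0.149, 0.962], [0.873, 0.406, 0.27]], 43) (array([579.3, -97.4]), array([13.2,  1.9]), [[-0.431, 0.902], [-0.902, -0.431]], 43)
all 585 188.67534806537037
rod (array([ 539.6, -122.3]), array([42.7, 16.6]), [[-0.854, -0.521], [0.521, -0.854]], 177)Traceback (most recent call last):
  File "<stdin>", line 28, in <module>
cv2.error: OpenCV(4.12.0) /io/opencv/modules/imgproc/src/convhull.cpp:143: error: (-215:Assertion failed) total >= 0 && (depth == CV_32F || depth == CV_32S) in function 'convexHull'
```

Heights come out about 13 mm above the plain sum, which fits a breadboard of that thickness. The target's marked normal is at about −104.5°, the tab at about (486,126), and hook outward at about +25.5°. I'll grip with tool y along the marked normal, then turn +130°. First I move above the dock.

Emit:
{"op": "carry_out", "data": {
  "steps": [
    {"dx": -0.036,"dy": -0.028,"dz": -0.005},
    {"dx": -0.036,"dy": -0.028,"dz": -0.005},
    {"dx": -0.036,"dy": -0.028,"dz": -0.005},
    {"dx": -0.036,"dy": -0.028,"dz": -0.005},
    {"dx": -0.036,"dy": -0.028,"dz": -0.005},
    {"dx": -0.036,"dy": -0.028,"dz": -0.005},
    {"dx": -0.036,"dy": -0.028,"dz": -0.005},
    {"dx": -0.036,"dy": -0.028,"dz": -0.005},
    {"dx": -0.036,"dy": -0.028,"dz": -0.005},
    {"dx": -0.036,"dy": -0.028,"dz": -0.005}
  ]
}}

```text
invalid input
```

Emit:
{"op": "carry_out", "data": {
  "steps": [
    {"rz": 8.5},
    {"rz": 8.5},
    {"rz": 8.5},
    {"rz": 8.5},
    {"rz": 8.5},
    {"rz": 8.5},
    {"rz": 8.5},
    {"rz": 8.5},
    {"rz": 8.5},
    {"rz": 8.5}
  ]
}}

```text
invalid input
```

Emit:
{"op": "carry_out", "data": {
  "steps": [
    {"rz": 8.5},
    {"rz": 8.5},
    {"rz": 8.5},
    {"rz": 8.5},
    {"rz": 8.5},
    {"rz": 8.5},
    {"rz": 8.5},
    {"rz": 8.5},
    {"rz": 8.5},
    {"rz": 8.5},
    {}
  ]
}}

```text
invalid input
```

Emit:
{"op": "carry_out", "data": {
  "steps": [
    {"dx": -0.036,"dy": -0.028,"dz": -0.005,"rx": 0,"ry": 0,"rz": 0,"gripper": 0.085},
    {"dx": -0.036,"dy": -0.028,"dz": -0.005,"rx": 0,"ry": 0,"rz": 0,"gripper": 0.085}
  ]
}}

```text
clock: 0.3
position: [298.0, 489.2, 254.3]
ee_rot: [[-0.914, 0.407, -0.001], [0.407, 0.914, -0.001], [0.001, -0.002, -1.0]]
ft_force: [1.1, -0.4, 0.6]
width: 85.1
grasp_force: 0.0
```

Emit:
{"op": "carry_out", "data": {
  "steps": [
    {"dx": -0.0355,"dy": -0.0283,"dz": -0.004,"rx": 0,"ry": 0,"rz": 0,"gripper": 0.085},
    {"dx": -0.0355,"dy": -0.0283,"dz": -0.004,"rx": 0,"ry": 0,"rz": 0,"gripper": 0.085},
    {"dx": -0.0355,"dy": -0.0283,"dz": -0.004,"rx": 0,"ry": 0,"rz": 0,"gripper": 0.085},
    {"dx": -0.0355,"dy": -0.0283,"dz": -0.004,"rx": 0,"ry": 0,"rz": 0,"gripper": 0.085},
    {"dx": -0.0355,"dy": -0.0283,"dz": -0.004,"rx": 0,"ry": 0,"rz": 0,"gripper": 0.085},
    {"dx": -0.0355,"dy": -0.0283,"dz": -0.004,"rx": 0,"ry": 0,"rz": 0,"gripper": 0.085},
    {"dx": -0.0355,"dy": -0.0283,"dz": -0.004,"rx": 0,"ry": 0,"rz": 0,"gripper": 0.085},
    {"dx": -0.0355,"dy": -0.0283,"dz": -0.004,"rx": 0,"ry": 0,"rz": 0,"gripper": 0.085},
    {"dx": -0.0355,"dy": -0.0283,"dz": -0.004,"rx": 0,"ry": 0,"rz": 0,"gripper": 0.085}
  ]
}}

```text
clock: 1.2
position: [486.2, 124.6, 291.3]
ee_rot: [[-0.912, 0.409, -0.0], [0.409, 0.912, -0.0], [0.0, -0.0, -1.0]]
ft_force: [0.8, 1.1, -0.1]
width: 85.0
grasp_force: 0.0
```

Emit:
{"op": "carry_out", "data": {
  "steps": [
    {"dx": 0,"dy": 0,"dz": 0,"rx": 0,"ry": 0,"rz": 8.5,"gripper": 0.085},
    {"dx": 0,"dy": 0,"dz": 0,"rx": 0,"ry": 0,"rz": 8.5,"gripper": 0.085},
    {"dx": 0,"dy": 0,"dz": 0,"rx": 0,"ry": 0,"rz": 8.5,"gripper": 0.085},
    {"dx": 0,"dy": 0,"dz": 0,"rx": 0,"ry": 0,"rz": 8.5,"gripper": 0.085},
    {"dx": 0,"dy": 0,"dz": 0,"rx": 0,"ry": 0,"rz": 8.5,"gripper": 0.085},
    {"dx": 0,"dy": 0,"dz": 0,"rx": 0,"ry": 0,"rz": 8.5,"gripper": 0.085},
    {"dx": 0,"dy": 0,"dz": 0,"rx": 0,"ry": 0,"rz": 8.5,"gripper": 0.085},
    {"dx": 0,"dy": 0,"dz": 0,"rx": 0,"ry": 0,"rz": 8.5,"gripper": 0.085},
    {"dx": 0,"dy": 0,"dz": 0,"rx": 0,"ry": 0,"rz": 8.5,"gripper": 0.085},
    {"dx": 0,"dy": 0,"dz": 0,"rx": 0,"ry": 0,"rz": 8.5,"gripper": 0.085}
  ]
}}

```text
clock: 2.2
position: [485.6, 126.4, 291.0]
ee_rot: [[0.334, 0.943, -0.001], [0.943, -0.334, -0.0], [-0.0, -0.001, -1.0]]
ft_force: [1.2, 0.2, 0.6]
width: 84.9
grasp_force: 0.0
```

Emit:
{"op": "carry_out", "data": {
  "steps": [
    {"dx": 0,"dy": 0,"dz": 0,"rx": 0,"ry": 0,"rz": 8.5,"gripper": 0.085},
    {"dx": 0,"dy": 0,"dz": 0,"rx": 0,"ry": 0,"rz": 8.5,"gripper": 0.085},
    {"dx": 0,"dy": 0,"dz": 0,"rx": 0,"ry": 0,"rz": 8.5,"gripper": 0.085},
    {"dx": 0,"dy": 0,"dz": 0,"rx": 0,"ry": 0,"rz": 8.5,"gripper": 0.085},
    {"dx": 0,"dy": 0,"dz": 0,"rx": 0,"ry": 0,"rz": 8.5,"gripper": 0.085},
    {"dx": 0,"dy": 0,"dz": 0,"rx": 0,"ry": 0,"rz": 8.5,"gripper": 0.085},
    {"dx": 0,"dy": 0,"dz": 0,"rx": 0,"ry": 0,"rz": 8.5,"gripper": 0.085},
    {"dx": 0,"dy": 0,"dz": 0,"rx": 0,"ry": 0,"rz": 8.5,"gripper": 0.085},
    {"dx": 0,"dy": 0,"dz": 0,"rx": 0,"ry": 0,"rz": 8.5,"gripper": 0.085},
    {"dx": 0,"dy": 0,"dz": 0,"rx": 0,"ry": 0,"rz": 8.5,"gripper": 0.085}
  ]
}}

```text
clock: 3.2
position: [485.6, 126.5, 291.0]
ee_rot: [[0.968, -0.251, -0.001], [-0.251, -0.968, -0.0], [-0.001, 0.0, -1.0]]
ft_force: [0.3, -0.1, 0.2]
width: 84.8
grasp_force: 0.0
```

```bash
python3 - <<'E'
from h import *
w=snap('wrist','w0');s=bot.read_state();print(s['q'].round(2),s['position'].round(1),w['pose'].round(2).tolist(),w['K'].round(1).tolist())
b=load('t0')
print('board z',[pt(b,u,v)[2].round(1) for u,v in((340,110),(150,100),(270,100),(375,120))])
E
```

```text
[-0.67  0.3   0.5   1.74 -0.16  1.13 -1.95] [485.6 126.5 290.9] [[-0.25, 0.93, 0.26, 549.79], [-0.97, -0.24, -0.07, 108.57], [0.0, -0.27, 0.96, 419.4], [0.0, 0.0, 0.0, 1.0]] [[319.4, 0.0, 255.2], [0.0, 319.4, 195.9], [0.0, 0.0, 1.0]]
board z [np.float64(11.5), np.float64(11.8), np.float64(11.8), np.float64(10.0)]
```

View pics/w0.png

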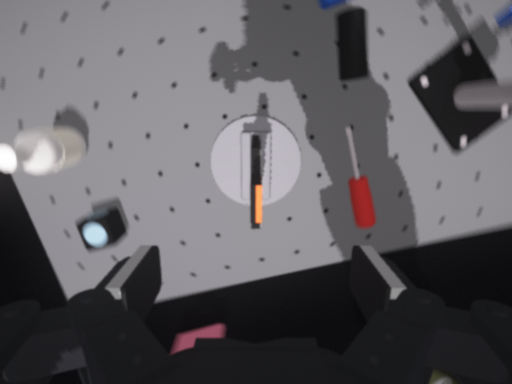

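The wrist view shows the tab's orange strip from (259,185) to (259,223), running vertically in the image and midway between the fingers at u≈135 and 375. The yaw fits. I'll measure its centre on the plane z=200.

```bash
python3 - <<'E'
from h import *
w=load('w0');h=cv2.cvtColor(w['color'],cv2.COLOR_RGB2HSV).astype(int)
m=(h[...,0]<18)&(h[...,1]>130)&(h[...,2]>90);m[:150]=0;m[240:]=0;m[:,:230]=0;m[:,290:]=0
def onz(u,v,z):
    K=w['K'];P=w['pose'];d=P[:3,:3]@np.array([(u-K[0,2])/K[0,0],-(v-K[1,2])/K[1,1],-1]);o=P[:3,3];return o+d*(z-o[2])/d[2]
vs,us=np.nonzero(m)
for v in range(vs.min(),vs.max()+1,5):
    print(v,us[vs==v].min(),us[vs==v].max(),w['color'][v,250:268].sum(1))
print(cv2.minAreaRect(np.c_[us,vs].astype(np.float32)))
R=bot.read_state();T=R['ee_rot'];p=R['position']
for u,v in((257,vs.min()),(257,vs.max()),(us.min(),205),(us.max(),205)):
    X=onz(u,v,200);print(u,v,X.round(1),'tool',(T.T@(X-p)).round(1), 'range',pt(w,u,v).round(1))
for u,v in((243,150),(243,190),(271,150),(271,190)):
    pass
E
```

```text
184 257 259 [346 186 135 133 136 161 196 221 226 228 260 371 497 560 571 571 568 563]
189 255 260 [346 202 167 166 209 344 472 521 530 531 535 557 580 578 574 571 568 566]
194 255 260 [342 199 165 167 206 336 470 521 531 530 532 548 566 571 572 569 566 560]
199 255 260 [359 209 164 168 210 348 478 523 531 531 534 543 543 540 540 542 543 548]
204 255 260 [370 213 166 169 215 358 484 524 530 533 539 560 570 545 536 540 532 520]
209 255 261 [316 197 164 170 213 352 478 522 530 529 525 516 479 462 466 466 463 464]
214 255 261 [321 201 165 168 212 349 475 519 529 529 528 528 503 471 465 463 464 462]
219 255 261 [327 200 166 169 209 349 478 519 527 527 522 512 477 460 464 463 463 463]
((258.0, 203.5), (39.0, 6.0), 90.0)
257 184 [499.2 120.3 200. ] tool [14.8  2.5 90.9] range [499.2 120.3 200. ]
257 223 [470.9 127.6 200. ] tool [-14.4   2.8  90.9] range [455.8 131.2 158. ]
255 205 [484.6 125.5 200. ] tool [-0.7  1.2 90.9] range [484.5 125.6 199.6]
261 205 [483.5 121.4 200. ] tool [-0.6  5.5 90.9] range [483.5 121.4 199.9]
```

Emit:
{"op": "carry_out", "data": {
  "steps": [
    {"dx": 0,"dy": 0.001,"dz": 0.035,"rx": 0,"ry": 0,"rz": 0,"gripper": 0.06},
    {"dx": 0,"dy": 0,"dz": 0.035,"rx": 0,"ry": 0,"rz": 0,"gripper": 0.05},
    {"dx": 0,"dy": 0,"dz": 0.025,"rx": 0,"ry": 0,"rz": 0,"gripper": 0.05},
    {"dx": 0,"dy": 0,"dz": 0.01,"rx": 0,"ry": 0,"rz": 0,"gripper": 0.05},
    {"dx": 0,"dy": 0,"dz": 0,"rx": 0,"ry": 0,"rz": 0,"gripper": 0.0},
    {"dx": 0,"dy": 0,"dz": 0,"rx": 0,"ry": 0,"rz": 0,"gripper": 0.0},
    {"dx": 0,"dy": 0,"dz": 0,"rx": 0,"ry": 0,"rz": 0,"gripper": 0.0},
    {"dx": 0,"dy": 0,"dz": 0,"rx": 0,"ry": 0,"rz": 0,"gripper": 0.0}
  ]
}}

```text
clock: 4.05
position: [486.7, 125.6, 187.7]
ee_rot: [[0.97, -0.244, 0.003], [-0.244, -0.97, 0.001], [0.003, -0.002, -1.0]]
ft_force: [-0.2, -0.7, 5.4]
width: 7.1
grasp_force: 59.5
```

Grasped: width 7 mm, 60 N. Now I lift, turn +129° and move to a standoff in front of the head.

Emit:
{"op": "carry_out", "data": {
  "steps": [
    {"dx": 0,"dy": 0,"dz": -0.01,"rx": 0,"ry": 0,"rz": 0,"gripper": 0},
    {"dx": 0,"dy": 0,"dz": -0.015,"rx": 0,"ry": 0,"rz": 0,"gripper": 0},
    {"dx": 0,"dy": 0,"dz": -0.02,"rx": 0,"ry": 0,"rz": 0,"gripper": 0},
    {"dx": 0,"dy": 0,"dz": -0.02,"rx": 0,"ry": 0,"rz": 0,"gripper": 0},
    {"dx": 0,"dy": 0,"dz": -0.01,"rx": 0,"ry": 0,"rz": 0,"gripper": 0},
    {"dx": 0,"dy": 0,"dz": 0,"rx": 0,"ry": 0,"rz": -4,"gripper": 0},
    {"dx": 0,"dy": 0,"dz": 0,"rx": 0,"ry": 0,"rz": -8,"gripper": 0},
    {"dx": 0,"dy": 0,"dz": 0,"rx": 0,"ry": 0,"rz": -8,"gripper": 0},
    {"dx": 0,"dy": 0,"dz": 0,"rx": 0,"ry": 0,"rz": -8,"gripper": 0},
    {"dx": 0,"dy": 0,"dz": 0,"rx": 0,"ry": 0,"rz": -8,"gripper": 0}
  ]
}}

```text
clock: 5.05
position: [485.3, 125.5, 261.4]
ee_rot: [[0.926, 0.377, -0.0], [0.377, -0.926, -0.0], [-0.0, -0.0, -1.0]]
ft_force: [0.5, -1.1, -1.0]
width: 6.9
grasp_force: 58.5
```

Emit:
{"op": "carry_out", "data": {
  "steps": [
    {"dx": 0,"dy": 0,"dz": 0,"rx": 0,"ry": 0,"rz": -8.5,"gripper": 0},
    {"dx": 0,"dy": 0,"dz": 0,"rx": 0,"ry": 0,"rz": -8.5,"gripper": 0},
    {"dx": 0,"dy": 0,"dz": 0,"rx": 0,"ry": 0,"rz": -8.5,"gripper": 0},
    {"dx": 0,"dy": 0,"dz": 0,"rx": 0,"ry": 0,"rz": -8.5,"gripper": 0},
    {"dx": 0,"dy": 0,"dz": 0,"rx": 0,"ry": 0,"rz": -8.5,"gripper": 0},
    {"dx": 0,"dy": 0,"dz": 0,"rx": 0,"ry": 0,"rz": -8.5,"gripper": 0},
    {"dx": 0,"dy": 0,"dz": 0,"rx": 0,"ry": 0,"rz": -8.5,"gripper": 0},
    {"dx": 0,"dy": 0,"dz": 0,"rx": 0,"ry": 0,"rz": -8.5,"gripper": 0},
    {"dx": 0,"dy": 0,"dz": 0,"rx": 0,"ry": 0,"rz": -8.5,"gripper": 0},
    {"dx": 0,"dy": 0,"dz": 0,"rx": 0,"ry": 0,"rz": -8.5,"gripper": 0}
  ]
}}

```text
clock: 6.05
position: [485.4, 125.3, 261.3]
ee_rot: [[-0.295, 0.955, -0.0], [0.955, 0.295, -0.0], [-0.0, -0.001, -1.0]]
ft_force: [-0.8, -0.6, -1.7]
width: 7.0
grasp_force: 58.5
```

Emit:
{"op": "carry_out", "data": {
  "steps": [
    {"dx": 0,"dy": 0.012,"dz": 0,"rx": 0,"ry": 0,"rz": -8.2,"gripper": 0},
    {"dx": -0.025,"dy": 0.015,"dz": 0,"rx": 0,"ry": 0,"rz": 0,"gripper": 0},
    {"dx": -0.035,"dy": 0.015,"dz": 0,"rx": 0,"ry": 0,"rz": 0,"gripper": 0},
    {"dx": -0.035,"dy": 0.011,"dz": 0,"rx": 0,"ry": 0,"rz": 0,"gripper": 0},
    {"dx": -0.035,"dy": 0,"dz": 0,"rx": 0,"ry": 0,"rz": 0,"gripper": 0},
    {"dx": -0.035,"dy": 0,"dz": 0,"rx": 0,"ry": 0,"rz": 0,"gripper": 0},
    {"dx": -0.035,"dy": 0,"dz": 0,"rx": 0,"ry": 0,"rz": 0,"gripper": 0},
    {"dx": -0.025,"dy": 0,"dz": 0,"rx": 0,"ry": 0,"rz": 0,"gripper": 0},
    {"dx": -0.015,"dy": 0,"dz": 0,"rx": 0,"ry": 0,"rz": 0,"gripper": 0},
    {"dx": 0,"dy": 0,"dz": 0,"rx": 0,"ry": 0,"rz": 0,"gripper": 0}
  ]
}}

```text
clock: 7.05
position: [635.9, -73.5, 260.9]
ee_rot: [[-0.42, 0.907, -0.001], [0.907, 0.42, -0.001], [-0.001, -0.001, -1.0]]
ft_force: [-0.4, 0.9, -1.7]
width: 7.0
grasp_force: 58.6
```

```bash
python3 - <<'E'
from h import *
w=snap('wrist','w1');a=snap('side','s1');b=snap('top','t1');s=bot.read_state();print(s['clock'],s['q'].round(2),s['position'].round(1),s['ft_force'].round(1),s['torque'].round(2),s['width'])
o=np.vstack([np.hstack([cv2.resize(w['color'],(400,300)),cv2.resize(a['color'][130:205,230:330],(400,300),interpolation=2)]),np.hstack([cv2.resize(b['color'][125:200,265:365],(400,300),interpolation=2),cv2.resize(w['color'][100:300,100:367],(400,300),interpolation=2)])])
cv2.imwrite('pics/c2.png',o[:,:,::-1])
E
```

```text
7.2 [ 0.05  0.51  0.04  1.44 -0.02  1.19  0.53] [635.4 -69.1 261.2] [ 0.3  0.5 -0.3] [ 0.01  0.01 -0.06] 6.688099224583559
```

View pics/c2.png

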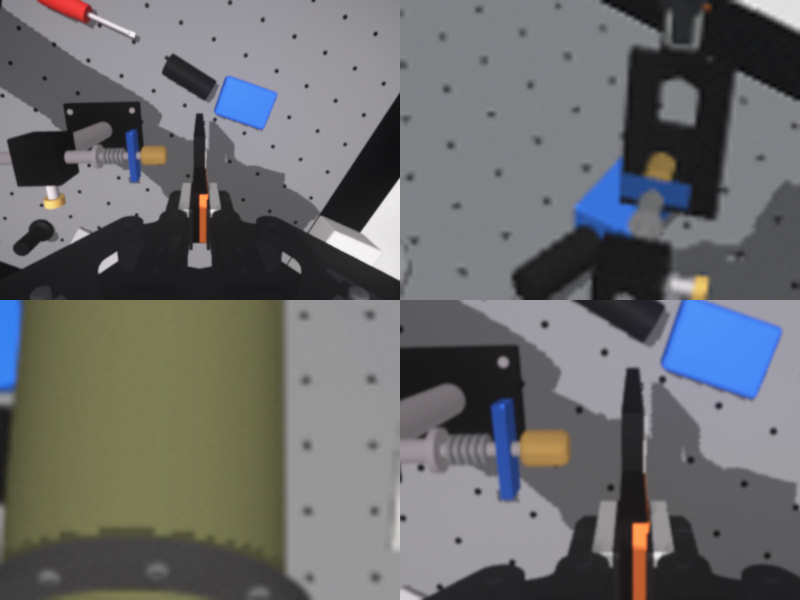

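In the wrist view the brass head's nose is at about (213,198), the bar at about (172–178, 168–230), and the held plate's tab at (266,260). The side view shows the plate upright, with its black face toward the post. I'll measure the hook in tool axes.

```bash
python3 - <<'E'
from h import *
w=load('w1');s=bot.read_state();T=s['ee_rot'];p=s['position'];K=w['K'];P=w['pose']
h=cv2.cvtColor(w['color'],cv2.COLOR_RGB2HSV).astype(int)
def cl(m,box):
    M=np.zeros_like(m);u0,v0,u1,v1=box;M[v0:v1,u0:u1]=m[v0:v1,u0:u1];M&=w['range_z']>0
    v,u=np.nonzero(M);r=w['range_z'][M]
    X=np.c_[(u-K[0,2])/K[0,0]*r,-(v-K[1,2])/K[1,1]*r,-r]@P[:3,:3].T+P[:3,3]
    return X,(X-p)@T
def fitx(Q,a,b):
    A=np.c_[Q[:,a],np.ones(len(Q))];return np.linalg.lstsq(A,Q[:,b],rcond=None)[0]
brs=(h[...,0]>=12)&(h[...,0]<28)&(h[...,1]>80)&(h[...,2]>60)
blu=(h[...,0]>100)&(h[...,0]<125)&(h[...,1]>120)
X,Q=cl(brs,(170,180,225,215));print('head n',len(Q),'tool pct',np.percentile(Q,[2,50,98],axis=0).round(1).tolist(),'worldz',np.percentile(X[:,2],[50,98]).round(1))
top=X[:,2]>np.percentile(X[:,2],75);print(' ridge x vs y slope',fitx(Q[top],1,0).round(3),'all',fitx(Q,1,0).round(3))
X,Q=cl(blu,(160,155,185,240));print('bar n',len(Q),np.percentile(Q,[2,50,98],axis=0).round(1).tolist(),X[:,2].max().round(1))
t=X[:,2]>170;print(' top',t.sum(),np.percentile(Q[t],[2,50,98],axis=0).round(1).tolist(),'y vs x',fitx(Q[t],0,1).round(3))
# rod/spring silhouette points behind bar
allm=h[...,0]>=0
X,Q=cl(allm,(80,170,168,235));m=(X[:,2]>166)&(X[:,2]<180)&(abs(Q[:,0]-np.median(Q[:,0]))<60)
print('rodspring',m.sum(),fitx(Q[m],1,0).round(3),np.percentile(Q[m],[2,50,98],axis=0).round(1).tolist())
X,Q=cl(allm,(0,150,110,250));m=(X[:,2]>182);print('block',cv2.minAreaRect(Q[m][:,:2].astype(np.float32)),X[m][:,2].max())
# held tab orange, plate yaw
org=(h[...,0]<14)&(h[...,1]>150)&(h[...,2]>90);X,Q=cl(org,(240,240,290,330));t=X[:,2]>264;print('tab top',np.percentile(X,[2,98],axis=0).round(1).tolist(),np.percentile(Q[t],[2,98],axis=0).round(1).tolist(),fitx(Q[t],0,1).round(3))
print(T.round(3).tolist(),p)
E
```

```text
head n 776 tool pct [[-7.9, -55.8, 85.0], [1.3, -44.1, 87.3], [7.9, -33.9, 99.1]] worldz [173.9 176.2]
 ridge x vs y slope [0.019 0.269] all [ 0.298 13.891]
bar n 913 [[-23.5, -113.3, 85.3], [0.6, -62.8, 87.1], [21.7, -60.5, 238.1]] 176.7
 top 648 [[-22.6, -67.1, 85.2], [0.6, -63.3, 86.6], [21.7, -60.6, 90.6]] y vs x [-1.8000e-02 -6.3444e+01]
rodspring 2127 [ 0.125 11.345] [[-20.9, -125.7, 83.3], [-0.4, -96.0, 89.1], [18.3, -64.3, 94.7]]
block ((-2.4743881225585938, -144.94937133789062), (41.08115768432617, 44.17228317260742), 89.02185821533203) 186.9921594986625
tab top [[629.7, -86.1, 271.9], [642.7, -61.2, 275.3]] [[-18.1, -3.2, -14.1], [9.0, 1.1, -10.6]] [ 0.013 -1.002]
[[-0.425, 0.905, -0.001], [0.905, 0.425, 0.001], [0.001, 0.0, -1.0]] [635.42509106 -69.08882332 261.23864647]
```

The rod lies along tool −y with about 1° yaw error. The head spans y −34 to −56, the bar's front is at about −60.5, and the rod axis is at z≈167. I'll correct the yaw, drop 22 mm so the window is level with the head, and slide in to just short of the bar.

Emit:
{"op": "carry_out", "data": {
  "steps": [
    {"dx": 0,"dy": 0,"dz": 0.011,"rx": 0,"ry": 0,"rz": -1,"gripper": 0},
    {"dx": 0,"dy": 0,"dz": 0.011,"rx": 0,"ry": 0,"rz": 0,"gripper": 0},
    {"dx": 0,"dy": -0.008,"dz": 0,"rx": 0,"ry": 0,"rz": 0,"gripper": 0},
    {"dx": 0,"dy": -0.01,"dz": 0,"rx": 0,"ry": 0,"rz": 0,"gripper": 0},
    {"dx": 0,"dy": -0.01,"dz": 0,"rx": 0,"ry": 0,"rz": 0,"gripper": 0},
    {"dx": 0,"dy": -0.01,"dz": 0,"rx": 0,"ry": 0,"rz": 0,"gripper": 0},
    {"dx": 0,"dy": -0.007,"dz": 0,"rx": 0,"ry": 0,"rz": 0,"gripper": 0},
    {"dx": 0,"dy": -0.003,"dz": 0,"rx": 0,"ry": 0,"rz": 0,"gripper": 0},
    {"dx": 0,"dy": 0,"dz": 0,"rx": 0,"ry": 0,"rz": 0,"gripper": 0}
  ]
}}

```text
clock: 8.1
position: [592.4, -92.6, 239.7]
ee_rot: [[-0.438, 0.899, 0.001], [0.899, 0.438, -0.0], [-0.0, 0.0, -1.0]]
ft_force: [0.1, -0.0, -1.1]
width: 7.0
grasp_force: 58.6
```

```bash
cat >> h.py <<'E'
o=np.array([.9135,.4068]) # set below
def st(T):
    s=bot.read_state();f=s['ee_rot'].T@s['ft_force'];print(s['clock'],s['position'].round(2),'tool force',f.round(2),'torque tool',(s['ee_rot'].T@s['torque']).round(2));return s
E
python3 - <<'E'
from h import *
w=snap('wrist','w2');st(0)
cv2.imwrite('pics/c3.png',cv2.resize(w['color'][120:320,110:377],(800,600),interpolation=2)[:,:,::-1])
E
```

```text
8.15 [592.76 -92.25 239.55] tool force [-0.16  0.22  1.75] torque tool [-0.01  0.01 -0.05]
```

View pics/c3.png

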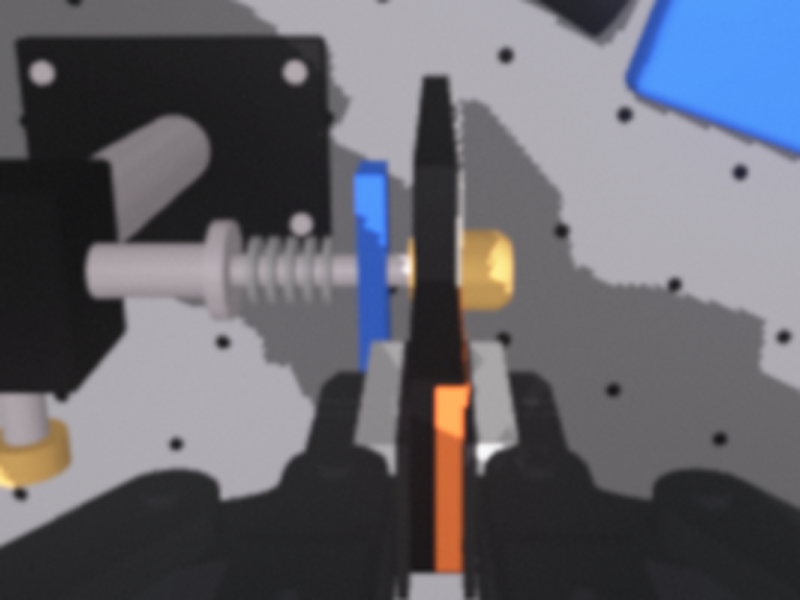

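The head passes through the window (head at (410–515, 270), plate at (415–460)), and the bar is about 8 mm ahead at (370,270). Now I press in slowly.

Emit:
{"op": "carry_out", "data": {
  "steps": [
    {"dx": 0,"dy": -0.002,"dz": 0,"rx": 0,"ry": 0,"rz": 0,"gripper": 0},
    {"dx": 0,"dy": -0.002,"dz": 0,"rx": 0,"ry": 0,"rz": 0,"gripper": 0},
    {"dx": 0,"dy": -0.002,"dz": 0,"rx": 0,"ry": 0,"rz": 0,"gripper": 0},
    {"dx": 0,"dy": 0,"dz": 0,"rx": 0,"ry": 0,"rz": 0,"gripper": 0}
  ]
}}

```text
clock: 8.55
position: [587.1, -95.0, 239.2]
ee_rot: [[-0.439, 0.899, -0.0], [0.899, 0.439, -0.0], [0.0, -0.0, -1.0]]
ft_force: [-0.4, 0.6, -1.3]
width: 7.2
grasp_force: 58.6
```

Emit:
{"op": "carry_out", "data": {
  "steps": [
    {"dx": 0,"dy": -0.001,"dz": 0,"rx": 0,"ry": 0,"rz": 0,"gripper": 0},
    {"dx": 0,"dy": -0.001,"dz": 0,"rx": 0,"ry": 0,"rz": 0,"gripper": 0},
    {"dx": 0,"dy": 0,"dz": 0,"rx": 0,"ry": 0,"rz": 0,"gripper": 0}
  ]
}}

```text
clock: 8.85
position: [585.9, -95.4, 239.3]
ee_rot: [[-0.439, 0.898, 0.001], [0.898, 0.439, 0.0], [-0.0, 0.001, -1.0]]
ft_force: [2.3, 0.7, -1.7]
width: 6.6
grasp_force: 58.4
```

Emit:
{"op": "carry_out", "data": {
  "steps": [
    {"dx": 0,"dy": -0.001,"dz": 0,"rx": 0,"ry": 0,"rz": 0,"gripper": 0},
    {"dx": 0,"dy": -0.001,"dz": 0,"rx": 0,"ry": 0,"rz": 0,"gripper": 0},
    {"dx": 0,"dy": 0,"dz": 0,"rx": 0,"ry": 0,"rz": 0,"gripper": 0}
  ]
}}

```text
clock: 9.15
position: [583.8, -96.5, 239.3]
ee_rot: [[-0.439, 0.899, 0.0], [0.899, 0.439, 0.0], [-0.0, 0.0, -1.0]]
ft_force: [1.7, 0.3, -2.7]
width: 7.2
grasp_force: 58.4
```

Emit:
{"op": "carry_out", "data": {
  "steps": [
    {"dx": 0,"dy": -0.001,"dz": 0,"rx": 0,"ry": 0,"rz": 0,"gripper": 0},
    {"dx": 0,"dy": -0.001,"dz": 0,"rx": 0,"ry": 0,"rz": 0,"gripper": 0},
    {"dx": 0,"dy": 0,"dz": 0,"rx": 0,"ry": 0,"rz": 0,"gripper": 0}
  ]
}}

```text
clock: 9.45
position: [581.9, -97.4, 239.4]
ee_rot: [[-0.439, 0.899, 0.0], [0.899, 0.439, 0.0], [-0.0, 0.0, -1.0]]
ft_force: [2.6, 1.7, -3.0]
width: 7.0
grasp_force: 58.4
```

```bash
python3 - <<'E'
from h import *
w=snap('wrist','w3');st(0)
cv2.imwrite('pics/c4.png',cv2.resize(w['color'][120:320,110:377],(800,600),interpolation=2)[:,:,::-1])
E
```

```text
9.5 [581.96 -97.44 239.34] tool force [-0.95  3.09  2.24] torque tool [-0.84 -0.01 -0.02]
```

View pics/c4.png

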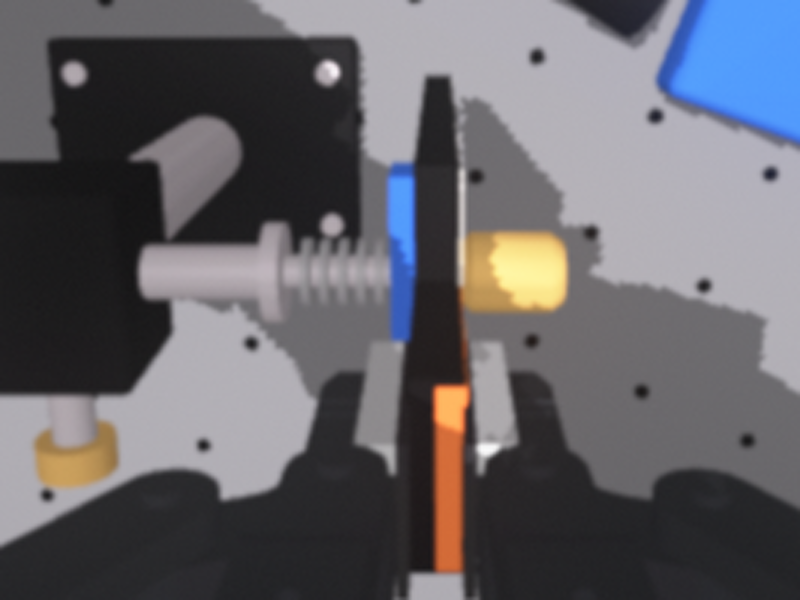

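The bar is now in contact and pressed about 4 mm at around 3 N, and almost the full head length shows in front of the plate. I press 2 mm more, then lower slowly.

Emit:
{"op": "carry_out", "data": {
  "steps": [
    {"dx": 0,"dy": -0.001,"dz": 0,"rx": 0,"ry": 0,"rz": 0,"gripper": 0},
    {"dx": 0,"dy": -0.001,"dz": 0,"rx": 0,"ry": 0,"rz": 0,"gripper": 0},
    {"dx": 0,"dy": 0,"dz": 0.002,"rx": 0,"ry": 0,"rz": 0,"gripper": 0},
    {"dx": 0,"dy": 0,"dz": 0.002,"rx": 0,"ry": 0,"rz": 0,"gripper": 0},
    {"dx": 0,"dy": 0,"dz": 0.002,"rx": 0,"ry": 0,"rz": 0,"gripper": 0},
    {"dx": 0,"dy": 0,"dz": 0,"rx": 0,"ry": 0,"rz": 0,"gripper": 0}
  ]
}}

```text
clock: 10.1
position: [580.2, -98.4, 233.1]
ee_rot: [[-0.439, 0.899, 0.0], [0.899, 0.439, -0.0], [-0.0, -0.0, -1.0]]
ft_force: [3.6, 1.9, -1.2]
width: 7.1
grasp_force: 59.0
```

```bash
python3 -c "
from h import *;st(0)"
```

```text
10.1 [580.16 -98.44 233.11] tool force [0.16 4.06 1.16] torque tool [-1.03 -0.06  0.04]
```

Emit:
{"op": "carry_out", "data": {
  "steps": [
    {"dx": 0,"dy": 0,"dz": 0.002,"rx": 0,"ry": 0,"rz": 0,"gripper": 0},
    {"dx": 0,"dy": 0,"dz": 0.002,"rx": 0,"ry": 0,"rz": 0,"gripper": 0},
    {"dx": 0,"dy": 0,"dz": 0.002,"rx": 0,"ry": 0,"rz": 0,"gripper": 0},
    {"dx": 0,"dy": 0,"dz": 0.002,"rx": 0,"ry": 0,"rz": 0,"gripper": 0},
    {"dx": 0,"dy": 0,"dz": 0,"rx": 0,"ry": 0,"rz": 0,"gripper": 0}
  ]
}}

```text
clock: 10.6
position: [579.9, -98.4, 224.8]
ee_rot: [[-0.439, 0.899, -0.001], [0.899, 0.439, -0.0], [0.0, -0.001, -1.0]]
ft_force: [2.9, 1.7, -1.7]
width: 6.7
grasp_force: 58.9
```

Emit:
{"op": "carry_out", "data": {
  "steps": [
    {"dx": 0,"dy": 0,"dz": 0.0015,"rx": 0,"ry": 0,"rz": 0,"gripper": 0},
    {"dx": 0,"dy": 0,"dz": 0.0015,"rx": 0,"ry": 0,"rz": 0,"gripper": 0},
    {"dx": 0,"dy": 0,"dz": 0,"rx": 0,"ry": 0,"rz": 0,"gripper": 0}
  ]
}}

```text
clock: 10.9
position: [580.0, -98.4, 222.1]
ee_rot: [[-0.439, 0.899, -0.0], [0.899, 0.439, -0.0], [0.0, -0.0, -1.0]]
ft_force: [3.4, 1.2, -0.9]
width: 7.1
grasp_force: 59.0
```

Emit:
{"op": "carry_out", "data": {
  "steps": [
    {"dx": 0,"dy": 0,"dz": 0.001,"rx": 0,"ry": 0,"rz": 0,"gripper": 0},
    {"dx": 0,"dy": 0,"dz": 0.001,"rx": 0,"ry": 0,"rz": 0,"gripper": 0},
    {"dx": 0,"dy": 0,"dz": 0,"rx": 0,"ry": 0,"rz": 0,"gripper": 0}
  ]
}}

```text
clock: 11.2
position: [580.0, -98.4, 220.2]
ee_rot: [[-0.439, 0.899, -0.0], [0.899, 0.439, -0.0], [0.0, -0.0, -1.0]]
ft_force: [3.6, 1.5, 0.5]
width: 6.3
grasp_force: 59.0
```

Emit:
{"op": "carry_out", "data": {
  "steps": [
    {"dx": 0,"dy": 0,"dz": 0.001,"rx": 0,"ry": 0,"rz": 0,"gripper": 0},
    {"dx": 0,"dy": 0,"dz": 0.001,"rx": 0,"ry": 0,"rz": 0,"gripper": 0},
    {"dx": 0,"dy": 0,"dz": 0,"rx": 0,"ry": 0,"rz": 0,"gripper": 0}
  ]
}}

```text
clock: 11.5
position: [580.0, -98.4, 218.1]
ee_rot: [[-0.439, 0.899, -0.0], [0.899, 0.439, -0.0], [0.0, -0.0, -1.0]]
ft_force: [3.7, 1.5, 1.0]
width: 6.8
grasp_force: 59.0
```

Emit:
{"op": "carry_out", "data": {
  "steps": [
    {"dx": 0,"dy": 0,"dz": 0.001,"rx": 0,"ry": 0,"rz": 0,"gripper": 0},
    {"dx": 0,"dy": 0,"dz": 0,"rx": 0,"ry": 0,"rz": 0,"gripper": 0}
  ]
}}

```text
clock: 11.7
position: [580.1, -98.4, 217.2]
ee_rot: [[-0.439, 0.899, -0.0], [0.899, 0.439, -0.0], [0.0, -0.0, -1.0]]
ft_force: [2.4, 0.9, 0.0]
width: 7.1
grasp_force: 59.0
```

Emit:
{"op": "carry_out", "data": {
  "steps": [
    {"dx": 0,"dy": 0,"dz": 0.001,"rx": 0,"ry": 0,"rz": 0,"gripper": 0},
    {"dx": 0,"dy": 0,"dz": 0,"rx": 0,"ry": 0,"rz": 0,"gripper": 0}
  ]
}}

```text
clock: 11.9
position: [580.1, -98.4, 216.2]
ee_rot: [[-0.439, 0.899, -0.0], [0.899, 0.439, -0.0], [-0.0, -0.0, -1.0]]
ft_force: [2.9, 1.3, 0.3]
width: 6.7
grasp_force: 59.1
```

Emit:
{"op": "carry_out", "data": {
  "steps": [
    {"dx": 0,"dy": 0,"dz": 0.001,"rx": 0,"ry": 0,"rz": 0,"gripper": 0},
    {"dx": 0,"dy": 0,"dz": 0,"rx": 0,"ry": 0,"rz": 0,"gripper": 0}
  ]
}}

```text
clock: 12.1
position: [580.2, -98.4, 215.9]
ee_rot: [[-0.439, 0.899, 0.001], [0.899, 0.439, -0.0], [-0.0, 0.001, -1.0]]
ft_force: [2.6, 0.3, 5.1]
width: 6.9
grasp_force: 59.7
```

Emit:
{"op": "carry_out", "data": {
  "steps": [
    {"dx": 0,"dy": 0,"dz": 0.001,"rx": 0,"ry": 0,"rz": 0,"gripper": 0},
    {"dx": 0,"dy": 0,"dz": 0,"rx": 0,"ry": 0,"rz": 0,"gripper": 0}
  ]
}}

```text
clock: 12.3
position: [580.3, -98.4, 215.7]
ee_rot: [[-0.439, 0.899, 0.001], [0.899, 0.439, -0.0], [-0.001, 0.001, -1.0]]
ft_force: [-0.2, 2.7, 10.5]
width: 7.0
grasp_force: 60.6
```

The plate is seated: 10 N upward at z≈215.8, against an expected 215–216. I ease the down command, then move outward until the plate touches the head's rear.

Emit:
{"op": "carry_out", "data": {
  "steps": [
    {"dx": 0,"dy": 0,"dz": -0.001,"rx": 0,"ry": 0,"rz": 0,"gripper": 0},
    {"dx": 0,"dy": 0.001,"dz": 0,"rx": 0,"ry": 0,"rz": 0,"gripper": 0},
    {"dx": 0,"dy": 0.001,"dz": 0,"rx": 0,"ry": 0,"rz": 0,"gripper": 0},
    {"dx": 0,"dy": 0,"dz": 0,"rx": 0,"ry": 0,"rz": 0,"gripper": 0}
  ]
}}

```text
clock: 12.7
position: [580.8, -98.1, 215.7]
ee_rot: [[-0.438, 0.899, -0.002], [0.899, 0.438, -0.001], [0.0, -0.002, -1.0]]
ft_force: [-2.6, 1.3, 10.0]
width: 7.0
grasp_force: 60.3
```

Emit:
{"op": "carry_out", "data": {
  "steps": [
    {"dx": 0,"dy": 0.001,"dz": 0,"rx": 0,"ry": 0,"rz": 0,"gripper": 0},
    {"dx": 0,"dy": 0,"dz": 0,"rx": 0,"ry": 0,"rz": 0,"gripper": 0}
  ]
}}

```text
clock: 12.9
position: [581.2, -97.8, 215.6]
ee_rot: [[-0.438, 0.899, -0.003], [0.899, 0.438, -0.001], [0.001, -0.003, -1.0]]
ft_force: [-3.4, 0.4, 10.9]
width: 7.1
grasp_force: 60.4
```

```bash
python3 - <<'E'
from h import *
w=snap('wrist','w4');a=snap('side','s4');st(0)
cv2.imwrite('pics/c5.png',np.hstack([cv2.resize(w['color'][120:320,110:377],(400,300),interpolation=2),cv2.resize(a['color'][130:205,230:330],(400,300),interpolation=2)])[:,:,::-1])
E
```

```text
13.0 [581.22 -97.86 215.62] tool force [  1.25  -2.21 -10.9 ] torque tool [ 0.69  0.42 -0.01]
```

View pics/c5.png

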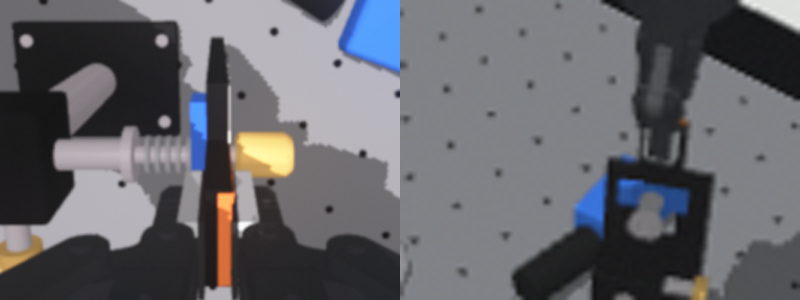

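The wrist view shows the plate below the head's top with about a 3 mm gap to the head's rear. The outward resistance is probably friction from the 10 N down load, so I relieve the load first.

Emit:
{"op": "carry_out", "data": {
  "steps": [
    {"dx": 0,"dy": 0,"dz": -0.001,"rx": 0,"ry": 0,"rz": 0,"gripper": 0},
    {"dx": 0,"dy": 0,"dz": 0,"rx": 0,"ry": 0,"rz": 0,"gripper": 0}
  ]
}}

```text
clock: 13.2
position: [582.1, -97.3, 215.9]
ee_rot: [[-0.439, 0.899, -0.002], [0.899, 0.439, -0.0], [0.001, -0.002, -1.0]]
ft_force: [0.7, 0.7, 2.3]
width: 7.0
grasp_force: 59.3
```

```bash
python3 -c "
from h import *;st(0)"
```

```text
13.2 [582.05 -97.31 215.89] tool force [ 0.35  0.97 -2.26] torque tool [-0.22  0.11 -0.04]
```

Emit:
{"op": "carry_out", "data": {
  "steps": [
    {"dx": 0,"dy": 0.001,"dz": 0,"rx": 0,"ry": 0,"rz": 0,"gripper": 0},
    {"dx": 0,"dy": 0,"dz": 0,"rx": 0,"ry": 0,"rz": 0,"gripper": 0}
  ]
}}

```text
clock: 13.4
position: [583.5, -96.6, 215.9]
ee_rot: [[-0.439, 0.899, -0.001], [0.899, 0.439, -0.0], [0.0, -0.001, -1.0]]
ft_force: [0.0, -0.1, 0.8]
width: 6.8
grasp_force: 59.1
```

Emit:
{"op": "carry_out", "data": {
  "steps": [
    {"dx": 0,"dy": 0.001,"dz": 0,"rx": 0,"ry": 0,"rz": 0,"gripper": 0},
    {"dx": 0,"dy": 0,"dz": 0,"rx": 0,"ry": 0,"rz": 0,"gripper": 0}
  ]
}}

```text
clock: 13.6
position: [583.7, -96.5, 215.9]
ee_rot: [[-0.439, 0.899, -0.002], [0.899, 0.439, -0.0], [0.001, -0.002, -1.0]]
ft_force: [-3.8, 0.4, 2.4]
width: 7.1
grasp_force: 59.3
```

```bash
python3 -c "
from h import *;st(0)"
```

```text
13.6 [583.69 -96.53 215.91] tool force [ 2.01 -3.2  -2.37] torque tool [ 0.67  0.24 -0.03]
```

The plate now touches the head's rear (−3 N) and is clamped by the bar. I open, rise, and check.

Emit:
{"op": "carry_out", "data": {
  "steps": [
    {"dx": 0,"dy": -0.0006,"dz": 0,"rx": 0,"ry": 0,"rz": 0,"gripper": 0},
    {"dx": 0,"dy": 0,"dz": 0,"rx": 0,"ry": 0,"rz": 0,"gripper": 0.02},
    {"dx": 0,"dy": 0,"dz": 0,"rx": 0,"ry": 0,"rz": 0,"gripper": 0.03},
    {"dx": 0,"dy": 0,"dz": 0,"rx": 0,"ry": 0,"rz": 0,"gripper": 0.04},
    {"dx": 0,"dy": 0,"dz": 0,"rx": 0,"ry": 0,"rz": 0,"gripper": 0.04},
    {"dx": 0,"dy": 0,"dz": -0.015,"rx": 0,"ry": 0,"rz": 0,"gripper": 0.04},
    {"dx": 0,"dy": 0,"dz": -0.025,"rx": 0,"ry": 0,"rz": 0,"gripper": 0.04},
    {"dx": 0,"dy": 0,"dz": -0.03,"rx": 0,"ry": 0,"rz": 0,"gripper": 0.04},
    {"dx": 0,"dy": 0,"dz": 0,"rx": 0,"ry": 0,"rz": 0,"gripper": 0.04}
  ]
}}

```text
clock: 14.5
position: [585.9, -96.8, 290.4]
ee_rot: [[-0.439, 0.899, 0.007], [0.899, 0.439, -0.001], [-0.004, 0.006, -1.0]]
ft_force: [-0.5, -0.5, -0.1]
width: 40.1
grasp_force: 0.0
```

```bash
python3 - <<'E'
from h import *
w=snap('wrist','w5');a=snap('side','s5');st(0)
cv2.imwrite('pics/c6.png',np.hstack([cv2.resize(w['color'],(400,300),interpolation=2),cv2.resize(a['color'][140:215,240:340],(400,300),interpolation=2)])[:,:,::-1])
h=cv2.cvtColor(w['color'],cv2.COLOR_RGB2HSV).astype(int);m=(h[...,0]<14)&(h[...,1]>150)&(h[...,2]>90)
v,u=np.nonzero(m&(w['range_z']>0));X=np.array([pt(w,a,b) for a,b in zip(u,v)]);m=np.linalg.norm(X[:,:2]-[583,-96],axis=1)<40;X=X[m];print(np.percentile(X,[2,50,98],axis=0).round(1))
E
```

```text
14.6 [584.34 -96.47 286.8 ] tool force [ 0.09 -0.32  0.9 ] torque tool [ 0.03 -0.06 -0.01]
[[ 576.9 -109.4  227.5]
 [ 584.6  -98.   228.4]
 [ 590.7  -83.8  228.9]]
  return _methods._mean(a, axis=axis, dtype=dtype,
  ret = ret.dtype.type(ret / rcount)
```

View pics/c6.png

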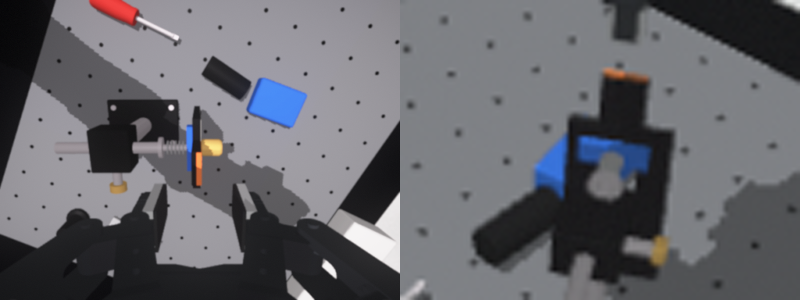

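The plate hangs released behind the head, upright, with its black side toward the post. The tab top is at z 228.4 against 227 expected. I'll check its height and lateral offset relative to the head.

```bash
python3 - <<'E'
from h import *
w=load('w5');s=bot.read_state();T=s['ee_rot'];p=s['position'];K=w['K'];P=w['pose'];R=w['range_z']
h=cv2.cvtColor(w['color'],cv2.COLOR_RGB2HSV).astype(int)
v,u=np.nonzero(R>0);r=R[v,u];X=np.c_[(u-K[0,2])/K[0,0]*r,-(v-K[1,2])/K[1,1]*r,-r]@P[:3,:3].T+P[:3,3]
ax=np.array([.899,.4385]);la=np.array([-.4385,.899]);d=X[:,:2]-[583.7,-96.5];A=d@ax;L=d@la;H=h[v,u]
brs=(H[:,0]>=12)&(H[:,0]<28)&(H[:,1]>80)&(H[:,2]>60)&(X[:,2]>150)&(X[:,2]<185)&(abs(L)<15)&(A>0)&(A<40)
print('head A',np.percentile(A[brs],[1,99]).round(1),'L',np.percentile(L[brs],[1,50,99]).round(1),'ztop',np.percentile(X[brs,2],[90,98]).round(1))
tab=(X[:,2]>215)&(X[:,2]<240)&(abs(A)<15)&(abs(L)<25);print('tab A',np.percentile(A[tab],[1,99]).round(1),'L',np.percentile(L[tab],[1,99]).round(1),'z',np.percentile(X[tab,2],[10,50,90]).round(1),tab.sum())
sh=(X[:,2]>176)&(X[:,2]<200)&(abs(A)<15)&(abs(L)<45)
for lo,hi in((-36,-28),(-28,-18),(16,26),(26,36)):
    m=sh&(L>lo)&(L<hi)
    if m.sum(): print('shoulder',lo,m.sum(),np.percentile(X[m,2],[50,90]).round(1),np.percentile(A[m],[2,98]).round(1))
print('shoulder L',np.percentile(L[sh],[1,99]).round(1))
f=(X[:,2]>181)&(X[:,2]<195)&(A>-90)&(A<-30)&(abs(L)<40);print('block top',f.sum(),np.median(X[f,2]) if f.any() else '')
E
```

```text
head A [ 3.5 24.1] L [-6.   4.  10.7] ztop [175.8 176.4]
tab A [-5.5  2.7] L [-14.7  14.6] z [226.2 228.1 229. ] 654
shoulder -36 33 [185.9 186.7] [-5.3  2.6]
shoulder -28 1 [176.2 176.2] [-7.7 -7.7]
shoulder 16 153 [186.1 186.9] [-8.1  2.5]
shoulder 26 146 [186.  186.8] [-4.8  2.5]
shoulder L [-35.2  34.4]
block top 1766 184.63492117450727
```

The plate sits about 1 mm high and about 2 mm to the −x (tool) side, so one slope of the window rests on the core. I'll regrip, shift +x, and press down.

Emit:
{"op": "carry_out", "data": {
  "steps": [
    {"dx": 0,"dy": 0,"dz": 0.03,"rx": 0,"ry": 0,"rz": 0,"gripper": 0.04},
    {"dx": 0,"dy": 0,"dz": 0.025,"rx": 0,"ry": 0,"rz": 0,"gripper": 0.04},
    {"dx": 0,"dy": 0,"dz": 0.014,"rx": 0,"ry": 0,"rz": 0,"gripper": 0.04},
    {"dx": 0,"dy": 0,"dz": 0,"rx": 0,"ry": 0,"rz": 0,"gripper": 0.03},
    {"dx": 0,"dy": 0,"dz": 0,"rx": 0,"ry": 0,"rz": 0,"gripper": 0.03}
  ]
}}

```text
clock: 15.1
position: [583.8, -96.4, 216.8]
ee_rot: [[-0.439, 0.899, -0.001], [0.899, 0.439, 0.0], [0.001, -0.001, -1.0]]
ft_force: [0.5, -0.1, 0.4]
width: 30.2
grasp_force: 0.0
```

Emit:
{"op": "carry_out", "data": {
  "steps": [
    {"dx": 0,"dy": 0,"dz": 0,"rx": 0,"ry": 0,"rz": 0,"gripper": 0.015},
    {"dx": 0,"dy": 0,"dz": 0,"rx": 0,"ry": 0,"rz": 0,"gripper": 0.01},
    {"dx": 0,"dy": 0,"dz": 0,"rx": 0,"ry": 0,"rz": 0,"gripper": 0.0},
    {"dx": 0,"dy": 0,"dz": 0,"rx": 0,"ry": 0,"rz": 0,"gripper": 0.0},
    {"dx": 0,"dy": 0,"dz": 0,"rx": 0,"ry": 0,"rz": 0,"gripper": 0.0}
  ]
}}

```text
clock: 15.6
position: [584.0, -96.8, 218.1]
ee_rot: [[-0.439, 0.899, 0.001], [0.899, 0.439, -0.0], [-0.001, 0.0, -1.0]]
ft_force: [-3.9, -1.4, 6.6]
width: 7.0
grasp_force: 59.9
```

```bash
python3 -c "
from h import *;st(0)"
```

```text
15.6 [583.96 -96.77 218.06] tool force [ 0.42 -4.1  -6.62] torque tool [ 0.7   0.17 -0.02]
```

Emit:
{"op": "carry_out", "data": {
  "steps": [
    {"dx": 0.001,"dy": -0.0008,"dz": 0,"rx": 0,"ry": 0,"rz": 0,"gripper": 0},
    {"dx": 0,"dy": 0,"dz": 0,"rx": 0,"ry": 0,"rz": 0,"gripper": 0}
  ]
}}

```text
clock: 15.8
position: [583.7, -96.6, 218.1]
ee_rot: [[-0.439, 0.899, 0.002], [0.899, 0.439, -0.001], [-0.002, 0.002, -1.0]]
ft_force: [0.5, -2.0, 4.0]
width: 6.8
grasp_force: 59.7
```

```bash
python3 -c "
from h import *;st(0)"
```

```text
15.8 [583.66 -96.59 218.07] tool force [-2.04 -0.45 -4.  ] torque tool [ 0.17 -0.62 -0.07]
```

Emit:
{"op": "carry_out", "data": {
  "steps": [
    {"dx": 0.001,"dy": 0,"dz": 0,"rx": 0,"ry": 0,"rz": 0,"gripper": 0},
    {"dx": 0,"dy": 0,"dz": 0,"rx": 0,"ry": 0,"rz": 0,"gripper": 0}
  ]
}}

```text
clock: 16.0
position: [582.9, -95.2, 217.4]
ee_rot: [[-0.439, 0.899, 0.001], [0.899, 0.439, -0.0], [-0.001, 0.001, -1.0]]
ft_force: [2.1, -1.2, 1.1]
width: 6.4
grasp_force: 59.2
```

```bash
python3 -c "
from h import *;st(0)"
```

```text
16.0 [582.91 -95.25 217.4 ] tool force [-2.01  1.36 -1.1 ] torque tool [-0.17 -0.71 -0.08]
```

The plate slid +x and dropped 0.7 mm, as expected. I continue.

Emit:
{"op": "carry_out", "data": {
  "steps": [
    {"dx": 0.0005,"dy": 0,"dz": 0.001,"rx": 0,"ry": 0,"rz": 0,"gripper": 0},
    {"dx": 0,"dy": 0,"dz": 0,"rx": 0,"ry": 0,"rz": 0,"gripper": 0}
  ]
}}

```text
clock: 16.2
position: [582.7, -94.7, 216.8]
ee_rot: [[-0.439, 0.899, 0.001], [0.899, 0.439, -0.0], [-0.001, 0.001, -1.0]]
ft_force: [1.3, -3.5, 6.6]
width: 6.9
grasp_force: 60.0
```

```bash
python3 -c "
from h import *;st(0)"
```

```text
16.2 [582.67 -94.71 216.77] tool force [-3.71 -0.32 -6.59] torque tool [ 0.08 -0.76 -0.02]
```

Emit:
{"op": "carry_out", "data": {
  "steps": [
    {"dx": 0.0005,"dy": 0,"dz": 0.0005,"rx": 0,"ry": 0,"rz": 0,"gripper": 0},
    {"dx": 0,"dy": 0,"dz": 0,"rx": 0,"ry": 0,"rz": 0,"gripper": 0}
  ]
}}

```text
clock: 16.4
position: [582.7, -94.6, 216.7]
ee_rot: [[-0.439, 0.899, 0.002], [0.899, 0.439, -0.001], [-0.002, 0.001, -1.0]]
ft_force: [0.6, -4.5, 8.3]
width: 6.8
grasp_force: 60.5
```

```bash
python3 -c "
from h import *;st(0)"
```

```text
16.4 [582.66 -94.62 216.72] tool force [-4.29 -1.46 -8.34] torque tool [ 0.25 -0.93 -0.01]
```

Total drop is 1.35 mm, and it is now stiff in both x and down, so it sits in the peak. I ease off, release and rise.

Emit:
{"op": "carry_out", "data": {
  "steps": [
    {"dx": -0.0008,"dy": 0,"dz": 0,"rx": 0,"ry": 0,"rz": 0,"gripper": 0},
    {"dx": 0,"dy": 0,"dz": 0,"rx": 0,"ry": 0,"rz": 0,"gripper": 0},
    {"dx": 0,"dy": 0,"dz": 0,"rx": 0,"ry": 0,"rz": 0,"gripper": 0.02},
    {"dx": 0,"dy": 0,"dz": 0,"rx": 0,"ry": 0,"rz": 0,"gripper": 0.03},
    {"dx": 0,"dy": 0,"dz": 0,"rx": 0,"ry": 0,"rz": 0,"gripper": 0.04},
    {"dx": 0,"dy": 0,"dz": 0,"rx": 0,"ry": 0,"rz": 0,"gripper": 0.04},
    {"dx": 0,"dy": 0,"dz": -0.015,"rx": 0,"ry": 0,"rz": 0,"gripper": 0.04},
    {"dx": 0,"dy": 0,"dz": -0.025,"rx": 0,"ry": 0,"rz": 0,"gripper": 0.04},
    {"dx": 0,"dy": 0,"dz": -0.03,"rx": 0,"ry": 0,"rz": 0,"gripper": 0.04},
    {"dx": 0,"dy": 0,"dz": 0,"rx": 0,"ry": 0,"rz": 0,"gripper": 0.04}
  ]
}}

```text
clock: 17.4
position: [584.0, -94.9, 289.6]
ee_rot: [[-0.439, 0.899, 0.006], [0.899, 0.439, -0.001], [-0.003, 0.005, -1.0]]
ft_force: [0.7, 0.3, 0.6]
width: 39.8
grasp_force: 0.0
```

```bash
python3 - <<'E'
from h import *
w=snap('wrist','w6');a=snap('side','s6');st(0)
cv2.imwrite('pics/c7.png',np.hstack([cv2.resize(w['color'][90:290,130:397],(400,300),interpolation=2),cv2.resize(a['color'][140:215,240:340],(400,300),interpolation=2)])[:,:,::-1])
K=w['K'];P=w['pose'];R=w['range_z']
h=cv2.cvtColor(w['color'],cv2.COLOR_RGB2HSV).astype(int)
v,u=np.nonzero(R>0);r=R[v,u];X=np.c_[(u-K[0,2])/K[0,0]*r,-(v-K[1,2])/K[1,1]*r,-r]@P[:3,:3].T+P[:3,3]
ax=np.array([.899,.4385]);la=np.array([-.4385,.899]);d=X[:,:2]-[583.7,-96.5];A=d@ax;L=d@la;H=h[v,u]
brs=(H[:,0]>=12)&(H[:,0]<28)&(H[:,1]>80)&(H[:,2]>60)&(X[:,2]>150)&(X[:,2]<185)&(abs(L)<15)&(A>0)&(A<40)
print('head A',np.percentile(A[brs],[1,99]).round(1),'L',np.percentile(L[brs],[1,50,99]).round(1),'ztop',np.percentile(X[brs,2],[90,98]).round(1))
tab=(X[:,2]>215)&(X[:,2]<240)&(abs(A)<15)&(abs(L)<25);print('tab A',np.percentile(A[tab],[1,99]).round(1),'L',np.percentile(L[tab],[1,99]).round(1),'z',np.percentile(X[tab,2],[10,50,90]).round(1))
sh=(X[:,2]>176)&(X[:,2]<200)&(abs(A)<15)&(abs(L)<45)
for lo,hi in((-36,-26),(16,26),(26,38)):
    m=sh&(L>lo)&(L<hi)
    if m.sum(): print('shoulder',lo,m.sum(),np.percentile(X[m,2],[50,90]).round(1),np.percentile(A[m],[2,98]).round(1))
print(np.percentile(L[sh],[1,99]).round(1))
E
```

```text
17.5 [582.49 -94.69 286.05] tool force [-0.05  0.39 -0.94] torque tool [ 0.01 -0.01  0.01]
head A [ 4.1 23.9] L [-5.6  4.1 10.8] ztop [175.9 176.6]
tab A [-5.3  2.4] L [-12.4  16.9] z [225.5 226.8 227.8]
shoulder -36 30 [184.8 185.2] [-4.7  2.4]
shoulder 16 187 [185.1 194.8] [-5.1  2.3]
shoulder 26 176 [184.5 185.3] [-5.1  2.3]
[-32.8  36.7]
```

View pics/c7.png

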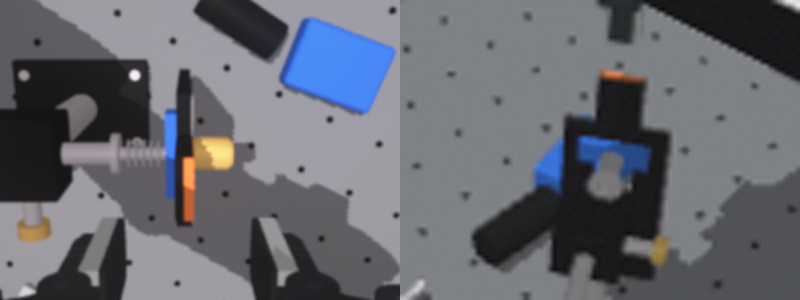

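The plate is upright (tab 226.8, shoulders 184.8/184.5, expected 227 and 185), centred on the head, clamped between bar and head with the marked side outward, and the gripper is clear. I'm handing it in.

```bash
python3 -c "
from rig import bot;print(bot.job_done())"
```

```text
the job is handed in; nothing more can be done
None
```

The target plate hangs fully home on the brass-headed hook, upright, clamped by the blue bar and with its marked face outward; the gripper has let go, and I handed the job in at about 17.5 s (the tool gave no verdict).

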